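# Close the storage jar

## Task

Put the wooden screw lid back on the white storage jar: set it level on the neck, turn it backwards (counter-clockwise seen from above), feeling for the start of the thread, until it drops into place, then screw it down clockwise until it is fully home against its stop. Be gentle with the jar, do not lean on it or force the lid, and leave the other things on the worktop where they are.

Things in the scene. Friction and masses are not known exactly. Their poses are not given: they have to be found in the camera images.
- jar: White ceramic jar, 86 mm wide, fast in a round wooden holder (116 mm wide, 18 high) fixed to the worktop. Origin: centre of the holder's underside, z up. Shoulder 95 mm up, above it the threaded neck to 121 mm: core 47 mm across (last 5 mm taper to 38), thread out to 57 mm. More than 40 N on the jar (contacts added up; 1 N m of twist on a jammed lid is about 40 N) damages it.
- jar_mouth (a point): Centre of the jar's mouth, level with the top of the neck, 121 mm above the worktop. The thread's angle round the neck differs from jar to jar and is NOT given by any frame: it must be felt. It has four equal quarters; each is, going clockwise from above: open slot 20 degrees wide (thread start), ridge 66 degrees long, upright stop 4 degrees wide.
- thread_ridge (a point): On the jar's axis, 111.2 mm above the worktop: height of the ridges' upper face at its high end, beside its slot. Clockwise each ridge slopes down 5 mm (4.3 mm per radian) to the stop, whose top is at 112 mm. Ridges are 3 mm thick. A lug on a ridge is barred clockwise by the stop; turned backwards it rides up the ridge, then drops 8 mm into the slot.
- thread_start (a point): On the jar's axis, 103 mm above the worktop: level of the slots' floor. A lug in a slot is barred backwards by the stop there; clockwise it runs under the ridge, in a channel 5.2 mm high whose floor slopes down like the ridge, to 98 mm above the worktop at the next stop (lid fully home). From slot to home is 65 to 78 degrees.
- lid_grip (a point): Middle of the upright wing on top of the loose wooden screw lid, 45 mm above the lid's lower edge; z up, x along the wing. Wing 48 mm long (x), 14 thick (y), 28 above the cap; cap 66 mm across, 31 high, lid 59 high in all, about 90 g. On the jar this point is 149 to 155 mm above the worktop with the lugs on ridges or stops, 146 dropped into the slots, 141 fully home.
- lid_lugs (a point): On the lid's axis, 4 mm above its lower edge (41 mm below lid_grip), at the middle height of four round steel lugs, 4 mm thick, that point inward along the lid's +x, -x, +y and -y, tips on a 50 mm circle. The cap is hollow from below: bore 60 mm, 27 mm deep. In the channel a lug has about 1 mm of play upward. The lid starts upright on the worktop.
- tumbler: Bystander to leave alone: clear glass tumbler, 70 mm wide, 78 mm tall; origin at the centre of its underside.
- garlic: Bystander to leave alone: bulb of garlic, about 56 mm; origin at the centre of its underside.
- candle: Bystander to leave alone: small tea candle, 38 mm wide, 18 mm tall; origin at the centre of its underside.
- mug: Bystander to leave alone: dark mug, 66 mm wide, 49 mm tall; origin at the centre of its underside.
- mill: Bystander to leave alone: small salt shaker with a grey perforated cap, 44 mm wide, 90 mm tall; origin at the centre of its underside.
There are look-alikes about, which are no part of the job. Leave any purple look-alike of the part that bears lid_grip alone.

How it is judged (in metres and radians):
On the way:
1. the lid sits over the neck with its lugs dropped into the thread's start (horizontal distance between lid_grip and jar_mouth below 0.005 m and z of lid_grip in the frame of jar below 0.1475 m and angle between lid_grip's own z axis and vertical below 0.08 rad), for 0.15 s.
At the end, for the whole second after the job is handed in: The lid is screwed fully home on the jar: the middle of its wing within 1.3 mm of its lowest height (below 142.3 mm above the worktop), within 5 mm of the jar's axis, upright within 0.06 rad, and let go (horizontal distance between lid_grip and jar_mouth below 0.005 m and z of lid_grip in the frame of jar below 0.1423 m and angle between lid_grip's own z axis and vertical below 0.06 rad); the robot touches nothing.
It fails at once if more than 40 N of contact force on the jar (leaning on it, forcing the lid or striking it) (contact force between jar and anything else above 40 N).
It fails at once if a bystander is moved by more than 25 mm (distance of any of tumbler, garlic, candle, mug, mill from where it was at the start of the episode above 0.025 m).
It also fails if it takes over 72 s, if anything falls off the work surface, if the arm or the gripper's body presses on something with over 40 N, if the wrist force passes 120 N, or if a joint passes its speed limit or range.

## Robot

A 6-joint arm with a two-finger parallel gripper is mounted at the origin on a cart in front of the work surface, level with it; the furniture and walls round the work are solid. World frame = base frame: x ahead of the robot, y to its left, z up, the work surface at z = 0. Lengths are in mm, angles in rad, forces in N, time in s.
With the tool pointing down it reaches from about 400 to 925 mm from the base axis. Payload 12.5 kg.
Tool frame: the origin (TCP) lies at the very end of the fingers, on their centre line; the grasp point (between the pads) lies 19 mm behind it (env.tcp_to_grasp is the distance from the TCP to the grasp point, in mm); z points along the fingers, x is the direction in which the jaws open and shut, and the axes are right-handed (so a half turn about z gives the same grasp; the last joint's range is limited). The gripper opens to 95 mm and grips with 3 to 60 N. Pads are 20 mm wide; open, the fingers measure 119 mm over their backs; the gripper's body (75 mm by 180 mm) begins 59 mm behind the grasp point.
Start: joints at [1.138, 0.491, 1.559, -0, 1.092, -0.106], TCP at [200.617, 591.945, 214.661] pointing down, gripper open.
Joint ranges: [-3.1, 3.1], [-0.84, 2.19], [0.05, 2.79], [-1.13, 4.28], [0.06, 2.93], [-2.69, 2.69]. Speed limits (rad/s): [2.22, 2.22, 2.79, 3.14, 3.14, 3.14].

## Interface

Orientations are given as [roll, pitch, yaw] about the fixed x, y, z axes, in that order (R = Rz(yaw) Ry(pitch) Rx(roll)).
In Python, from cell import env, vision, job gives the robot as it stands.
- The arm moves only by the shell command python3 -m pendant 'ROWS' [OPENING]. ROWS is JSON, a list of rows, each a list of 4 numbers: the shift along the tool's x, y, z in mm, then the turn about the tool's z in degrees. In form: [[tx, ty, tz, turn], ...]. A call has 1 to 8 rows; each row is the pose to reach, as a shift and turn from the pose measured when the call began, along the tool's axes at that moment; what a row does not reach only later rows make up. A row lasts 1/8 s, in which the tool goes at most 62.5 mm and 10.7 degrees, less where a joint would pass 70% of its speed; a pose out of reach is approached as far as the arm can. A call with a gripper value outside its range is refused whole. OPENING is the closure, from 0 (fully open) to 1 (shut), set as the call begins (- or left out, the last holds). The fingers move at their own pace and stop on an object; the grip force is fixed at half the most. Time passes only in rows, so rows that repeat a pose let the fingers close. It gives the time, the measured TCP pose, the force and the opening at its end, in the units of the state.
- env.state(): the state, without advancing time (a new reading comes with each control period).
- vision.read_camera(name): name is "scene" or "top" or "wrist"; returns a dict with "pixels" (420x560x3 uint8, red, green, blue), "intrinsics" (3x3 intrinsics, pixels), "R" (3x3) and "t" (3): a world point X has camera coordinates R X + t; the wrist camera has in their place "tool_from_camera" (4x4, takes a point from camera to tool coordinates, whose origin is the TCP and whose axes are the tool frame's). Camera axes: x right, y down, z forward; pixel columns grow to the right and rows downward; lengths in mm; the calibration is good to about 2 mm. A picture is of the moment at which its call begins: read the wrist's pose just before it. There is no depth.
- job.job_done(): hands the job in, once; it reports no verdict.
Trained networks look in a picture, given as the dict that the camera call returned (one of the last four; its "shot" number tells which), for a name from the list of things; names that differ only in an ending like _2 or _b are one class to them, and where a whole thing is asked for, a point or a joint stands for the part that bears it (a point fixed in the world has none). Each returns a list of dicts, best first, with "confidence" (0 to 1); they miss things now and then, are a little off and sometimes report something else, mostly with a low value. They report only what shows in the picture. A call takes as long as a camera call. They do not tell look-alikes from the thing itself.
- vision.find_in(picture, query): "at" ([x, y, z] in mm, in the coordinates of the camera as it stood for that picture, good to about 4 mm: the middle of the surface that is visible of it).
- vision.regions_of(picture, query): "pixels" (420x560 bool, what is visible of it).
The state is a dict: "t": time; "joints": joint angles; "qvel": joint speeds; "tau": joint torques, N m; "eef_pos": TCP position; "tcp_rot": TCP orientation; "ft_force": force on the tool from outside, world axes, zero at the start; "moment": the same for the moment, N m; "opening": opening from 0.0 (shut) to 1.0 (fully open).
Only numpy, scipy, OpenCV 4.12 (cv2) and the standard library are available. Lean on these libraries where they do the work, as an engineer would, in place of code of your own. Each camera call takes 0.05 s, during which the arm holds its last target.

## Working session

There is one attempt and no reset: what is moved stays moved. The work goes in short steps, Python scripts to look and compute and a shell command to move; the robot and the scene stay as the last step left them, time stands still between calls to the robot, and variables do not carry over. Pictures are saved under pics/ and viewed, and the job is handed in when it is done.

```bash
ls; mkdir -p pics; cat > h.py <<'E'
import numpy as np, cv2
from cell import env, vision, job
from scipy.spatial.transform import Rotation as Ro
def snap(n,f):
    p=vision.read_camera(n); cv2.imwrite('pics/'+f+'.png',p['pixels'][:,:,::-1]); return p
def toworld(p,at,st=None):
    at=np.array(at,float)
    if 'R' in p: return np.array(p['R']).T@(at-np.array(p['t']))
    T=np.array(p['tool_from_camera']); a=T[:3,:3]@at+T[:3,3]
    R=Ro.from_euler('xyz',st['tcp_rot']).as_matrix()
    return R@a+np.array(st['eef_pos'])
E
python3 - <<'E'
from h import *
print(env.state())
for n in ('scene','top'):
    p=snap(n,n+'0')
    for q in ('lid_grip','jar','tumbler','garlic','candle','mug','mill'):
        for d in vision.find_in(p,q)[:3]: print(n,q,round(d['confidence'],2),toworld(p,d['at']).round(0), (np.array(p['intrinsics'])@np.array(d['at'])/d['at'][2]).round()[:2])
E
```

```text
pics
{'t': 0.0, 'joints': array([ 1.13837939e+00,  4.91553200e-01,  1.55948012e+00,  1.92760366e-06,
        1.09171433e+00, -1.05588944e-01]), 'qvel': array([ 0.00139203,  0.00010178, -0.00042838, -0.00212623, -0.00144596,
        0.00015063]), 'tau': array([ 1.82947997e-04, -6.12648368e+01, -2.58179265e+01,  6.92499080e-02,
        4.82226012e-02, -4.19816092e-05]), 'eef_pos': array([200.51091081, 591.68522931, 214.05514493]), 'tcp_rot': array([-3.14146923e+00,  1.14838087e-03,  1.24396751e+00]), 'ft_force': array([0.66520496, 0.68167874, 0.43147037]), 'moment': array([-0.02191125, -0.01319544,  0.0135958 ]), 'opening': 0.9988269446422148}
scene lid_grip 0.96 [ 470. -440.   34.] [382. 204.]
scene lid_grip 0.62 [ 442. -330.   33.] [358. 232.]
scene jar 0.82 [ 504. -132.   70.] [276. 246.]
scene tumbler 0.6 [ 644. -129.   47.] [241. 214.]
scene garlic 0.67 [ 600. -236.   37.] [287. 208.]
scene garlic 0.48 [ 417. -245.   12.] [338. 261.]
scene candle 0.77 [ 421. -245.   12.] [337. 260.]
scene mug 0.95 [ 642. -345.   36.] [311. 181.]
scene mill 0.82 [388.  70.  60.] [225. 340.]
top lid_grip 0.94 [ 475. -448.   24.] [393. 240.]
top lid_grip 0.89 [ 449. -336.   30.] [349. 251.]
top jar 0.72 [ 449. -337.   28.] [349. 251.]
top tumbler 0.55 [ 651. -125.   16.] [262. 172.]
top garlic 0.7 [ 605. -244.   34.] [310. 188.]
top candle 0.74 [ 420. -244.    6.] [311. 263.]
top mug 0.84 [ 639. -344.   20.] [349. 175.]
top mill 0.68 [396.  62.  77.] [181. 277.]
```

View pics/scene0.png

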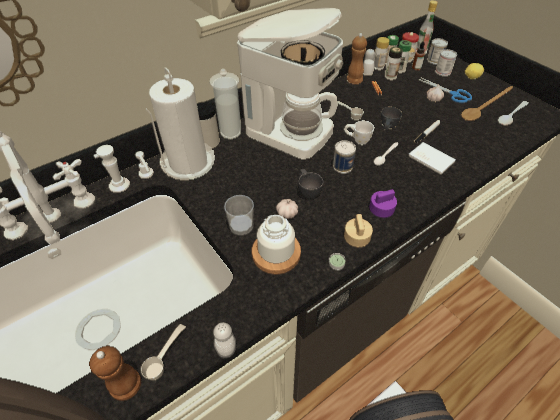

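View pics/top0.png

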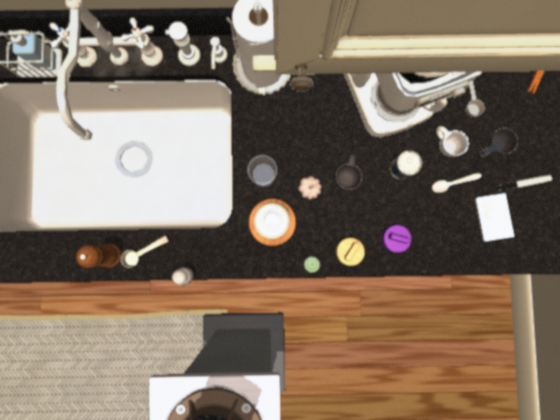

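```bash
python3 - <<'E'
import cv2
a=cv2.imread('pics/scene0.png')[170:290,220:420]
b=cv2.imread('pics/top0.png')[150:300,220:420]
cv2.imwrite('pics/crop_a.png',cv2.resize(a,None,fx=4,fy=4,interpolation=2))
cv2.imwrite('pics/crop_b.png',cv2.resize(b,None,fx=4,fy=4,interpolation=2))
E
```

```text
(no output)
```

View pics/crop_a.png

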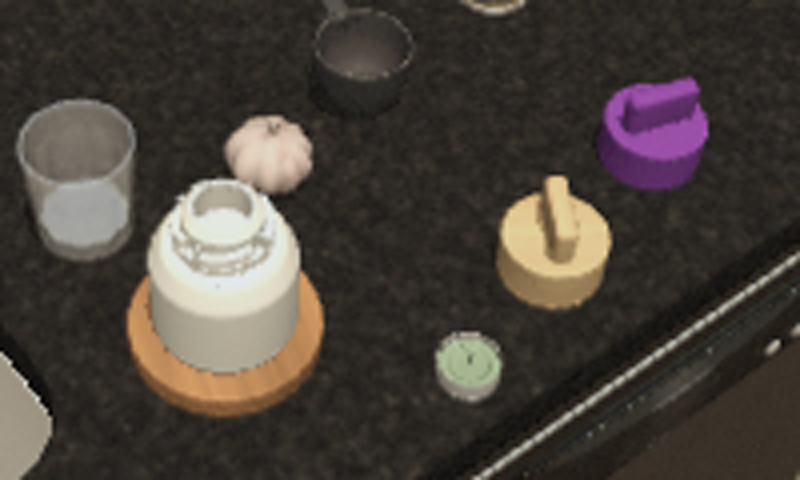

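View pics/crop_b.png

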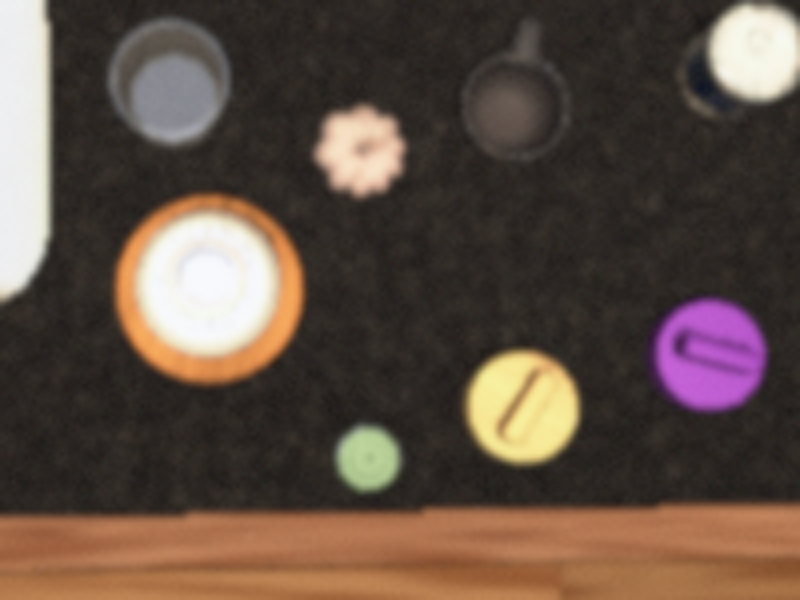

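The lid candidates are the tan wooden lid at scene (358,232) / top (350,252), and the purple one at scene (384,204) / top (397,239). The tan one fits "wooden", and the purple one is the look-alike to leave alone. The enlarged crops confirm this. The open white jar is at scene (276,240).

I'm travelling to a hover above the tan lid.

```bash
python3 -m pendant '[[-37,50,0,0],[-74,100,0,0],[-111,150,0,0],[-148,200,0,0],[-185,250,0,0],[-222,300,0,0],[-259,350,0,0],[-296,400,0,0]]' 0; python3 -c "
from h import *
s=env.state();print(s['eef_pos'],s['tcp_rot'],s['joints'])
R=Ro.from_euler('xyz',s['tcp_rot']).as_matrix()
print(R.T@(np.array([446,-334,200])-s['eef_pos']))"
```

```text
t: 1.8
eef_pos: [485.4, 181.4, 214.9]
tcp_rot: [3.141, -0.001, 1.244]
ft_force: [1.2, 1.6, -0.7]
opening: 0.997
[485.4393363  181.38080444 214.91480058] [ 3.14101573e+00 -5.14181035e-04  1.24397651e+00] [ 2.29998745e-01  3.39233568e-01  1.81778839e+00  1.58072423e-04
  9.83809191e-01 -1.01406512e+00]
[-500.76962948  128.09393233   14.73121885]
```

```bash
python3 -m pendant '[[-60,15,0,0],[-120,31,0,0],[-180,46,0,0],[-240,61,0,0],[-300,77,0,0],[-360,92,0,0],[-420,107,0,5],[-475,122,5,11]]' 0; python3 -m pendant '[[-26,6,5,0],[-26,6,10,0],[-26,6,10,0]]'; cat > look.py <<'E'
import sys
from h import *
s=env.state();p=snap('wrist',sys.argv[1])
print(s['eef_pos'],s['tcp_rot'],s['joints'][5])
for q in sys.argv[2:]:
    for d in vision.find_in(p,q)[:2]: print(q,round(d['confidence'],2),toworld(p,d['at'],s).round(1),(np.array(p['intrinsics'])@np.array(d['at'])/d['at'][2]).round()[:2])
E
python3 look.py w1 lid_grip
python3 -c "
from h import *
p=vision.read_camera('wrist');print(p['intrinsics'],p['tool_from_camera'])"
```

```text
t: 2.8
eef_pos: [448.1, -310.0, 210.1]
tcp_rot: [3.14, -0.0, 1.048]
ft_force: [0.6, -0.3, 0.3]
opening: 1.001
t: 3.18
eef_pos: [440.2, -334.7, 199.8]
tcp_rot: [3.141, -0.001, 1.048]
ft_force: [0.1, -0.3, 0.2]
opening: 0.997
[ 440.22731419 -334.7061896   199.78125473] [ 3.14093702e+00 -8.43454142e-04  1.04830164e+00] -1.818951504338123
lid_grip 0.71 [ 443.6 -338.3   29.7] [280. 190.]
lid_grip 0.57 [ 475.3 -441.9   26.6] [208. 264.]
[[360.71031138   0.         280.35625787]
 [  0.         360.71031138 205.5579295 ]
 [  0.           0.           1.        ]] [[ 9.99998733e-01  1.59161284e-03  3.50747999e-05 -8.18453686e-01]
 [-1.53877087e-03  9.60679760e-01  2.77654516e-01 -7.83420967e+01]
 [ 4.08222842e-04 -2.77654218e-01  9.60680992e-01 -1.69470122e+02]
 [ 0.00000000e+00  0.00000000e+00  0.00000000e+00  1.00000000e+00]]
```

View pics/w1.png

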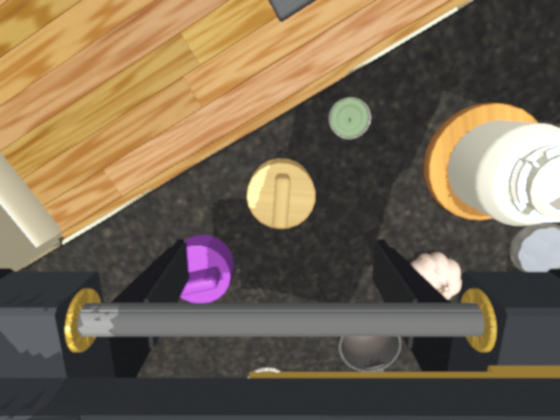

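The wrist view shows the tan lid at (281,193) with its wing nearly vertical at column 282. The purple lid is at (205,270) and the jar is at about (530,165). Next I'm measuring the wing more finely.

```bash
cat > wing.py <<'E'
import sys
from h import *
s=env.state();p=vision.read_camera('wrist')
im=p['pixels'];K=np.array(p['intrinsics']);T=np.array(p['tool_from_camera'])
R=Ro.from_euler('xyz',s['tcp_rot']).as_matrix()
zp=float(sys.argv[2]); cx,cy=float(sys.argv[3]),float(sys.argv[4]); H=float(sys.argv[5]) # tool-frame ortho view at world height zp, 
S=600; g=np.linspace(-H,H,S)
X,Y=np.meshgrid(g+cx,g+cy)
Z=np.full_like(X,s['eef_pos'][2]-zp)
P=np.stack([X,Y,Z],-1); C=(P-T[:3,3])@T[:3,:3]
u=C@K.T; u=u[...,:2]/u[...,2:]
o=cv2.remap(im[:,:,::-1].copy(),u[...,0].astype(np.float32),u[...,1].astype(np.float32),cv2.INTER_CUBIC)
for v in range(-int(H)//10*10,int(H)+1,10):
    k=int((v+H)/(2*H)*S); c=(0,0,255) if v==0 else (255,120,0)
    cv2.line(o,(k,0),(k,S if v==0 else 8),c,1); cv2.line(o,(0,k),(S if v==0 else 8,k),c,1)
cv2.imwrite('pics/'+sys.argv[1]+'.png',o)
E
python3 wing.py wing1 59 0 0 60
```

```text
(no output)
```

View pics/wing1.png

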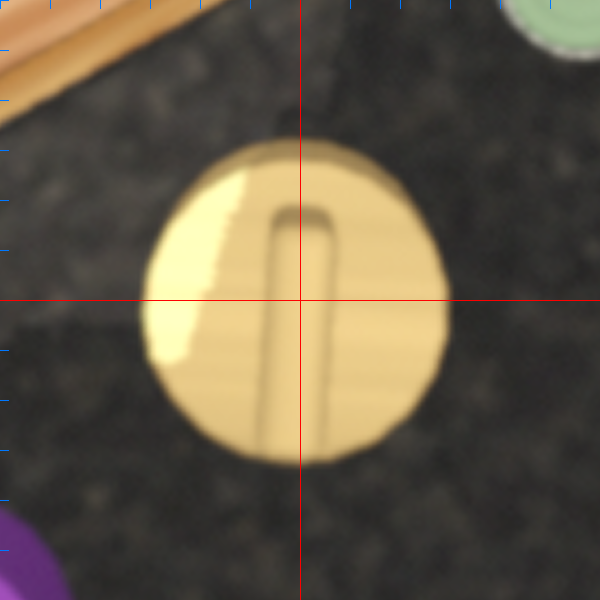

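```bash
python3 -m pendant '[[-0.5,9,40,3],[-0.5,9,90,3],[-0.5,9,130,3],[-0.5,9,150,3],[-0.5,9,163,3],[-0.5,9,163,3],[-0.5,9,163,3]]' 0; python3 wing.py wing2 59 0 0 50; python3 look.py w2 lid_grip
```

```text
t: 4.25
eef_pos: [449.1, -339.9, 38.5]
tcp_rot: [3.138, -0.0, 0.997]
ft_force: [0.1, -0.8, -0.4]
opening: 1.0
[ 449.06466309 -339.95457091   38.54065707] [ 3.13791598e+00 -1.73439900e-04  9.97330528e-01] -1.7642095979587413
lid_grip 0.74 [ 441.3 -337.5   31.8] [278. 241.]
lid_grip 0.66 [ 470.7 -429.6   27.4] [174. 356.]
```

View pics/w2.png

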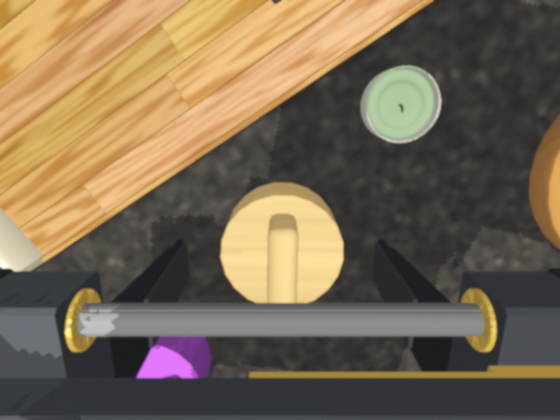

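View pics/wing2.png

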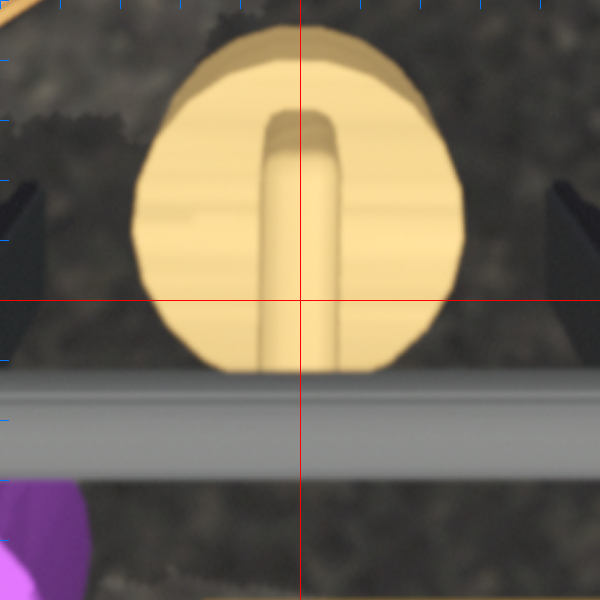

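```bash
python3 -m pendant '[[0,-0.5,3,0],[0,-0.5,3,0]]' 0; python3 -m pendant '[[0,0,0,0],[0,0,0,0],[0,0,0,0],[0,0,0,0],[0,0,0,0],[0,0,0,0]]' 1;  python3 -m pendant '[[0,0,0,0],[0,0,0,0]]'
```

```text
t: 4.65
eef_pos: [448.5, -339.6, 35.4]
tcp_rot: [3.138, -0.0, 0.997]
ft_force: [-1.0, 0.4, -0.6]
opening: 1.002
t: 5.4
eef_pos: [448.5, -339.7, 35.4]
tcp_rot: [3.138, -0.0, 0.997]
ft_force: [0.3, 0.1, 0.1]
opening: 0.428
t: 5.65
eef_pos: [448.5, -339.7, 35.4]
tcp_rot: [3.138, -0.0, 0.997]
ft_force: [0.3, -0.9, 0.6]
opening: 0.211
```

```bash
python3 -m pendant '[[0,0,0,0],[0,0,0,0],[0,0,0,0]]'; python3 look.py w3
```

```text
t: 6.02
eef_pos: [448.5, -339.6, 35.4]
tcp_rot: [3.138, -0.0, 0.997]
ft_force: [-0.1, 0.2, -0.6]
opening: 0.145
[ 448.45784654 -339.6338642    35.40135867] [ 3.13811636e+00 -1.94345919e-04  9.97193657e-01] -1.7643984065789302
```

View pics/w3.png

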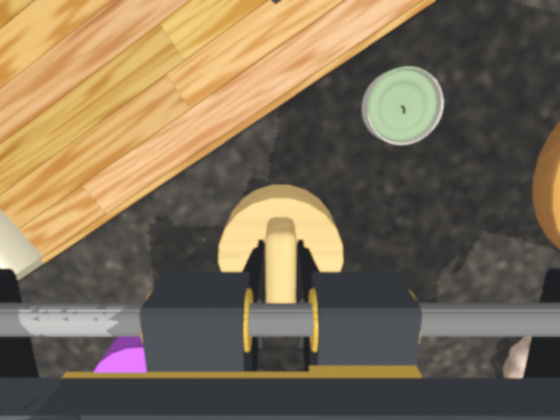

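```bash
python3 -m pendant '[[0,0,-30,0],[0,0,-90,0],[0,0,-150,0],[40,-4,-180,10],[80,-7,-180,20],[120,-10,-180,30],[145,-13,-180,40],[145,-13,-180,49]]'; python3 -m pendant '[[0,0,0,0],[0,0,0,0]]'; python3 look.py w4 jar;python3 - <<'E'
from h import *
s=env.state(); print(s['ft_force'],s['opening'],s['moment'])
E
```

```text
t: 7.08
eef_pos: [516.1, -208.8, 215.3]
tcp_rot: [3.14, -0.003, 0.139]
ft_force: [-0.9, 1.0, -1.1]
opening: 0.145
t: 7.32
eef_pos: [516.0, -208.9, 215.2]
tcp_rot: [3.14, -0.002, 0.142]
ft_force: [0.7, 0.2, -1.8]
opening: 0.143
[ 516.00781014 -208.87214472  215.19248001] [ 3.13994137e+00 -2.36542232e-03  1.41892326e-01] -0.6452880637668128
jar 0.84 [ 521.2 -143.3   90.8] [299. 119.]
[ 0.6515969  -0.4310229  -0.35144376] 0.1437225617638478 [-0.08590464  0.04488311  0.02503747]
```

View pics/w4.png

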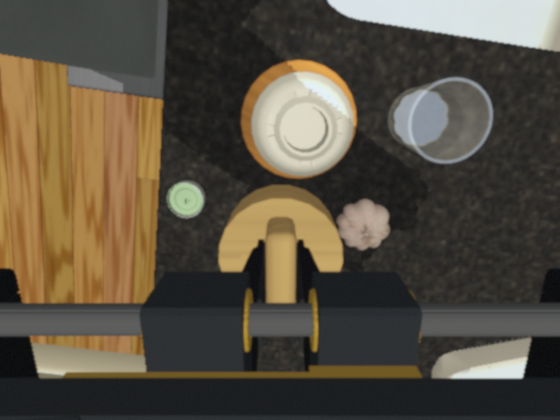

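The wrist view shows the lid held square. The jar mouth is at about (304,127) and the holder centre at about (299,119). I'm rectifying to the mouth plane and the holder plane.

```bash
python3 wing.py j121 121 10 -80 40;  python3 wing.py j18 18 10 -80 70; python3 - <<'E'
import cv2,numpy as np
a=cv2.imread('pics/j121.png');b=cv2.imread('pics/j18.png')
cv2.imwrite('pics/jj.png',cv2.resize(np.hstack([a,b]),(800,400)))
E
```

```text
(no output)
```

View pics/j121.png

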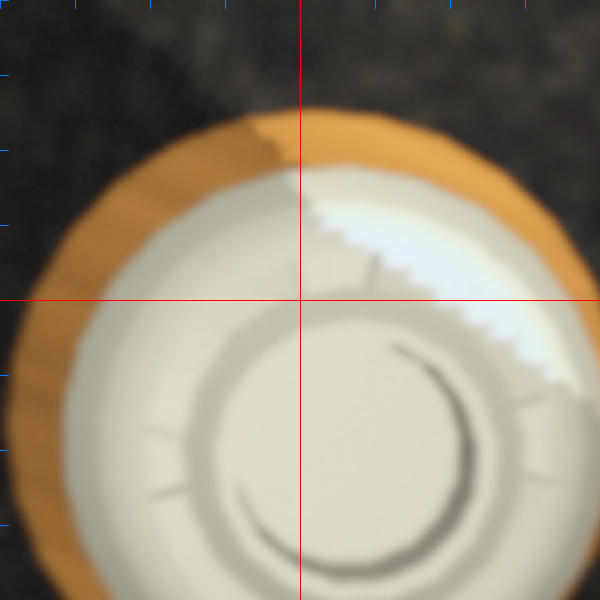

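View pics/j18.png

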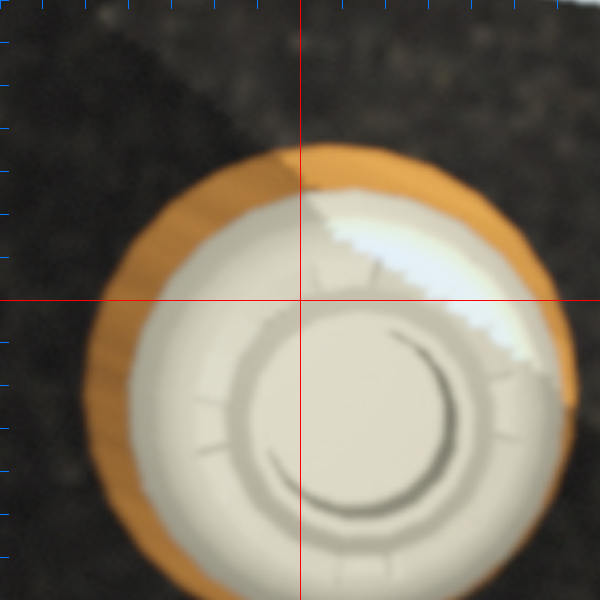

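```bash
python3 - <<'E'
from h import *
for n in('top','scene'):
    p=vision.read_camera(n)
    im=p['pixels'][:,:,::-1].copy()
    def pr(X):
        c=np.array(p['R'])@np.array(X)+np.array(p['t']);u=np.array(p['intrinsics'])@c;return u[:2]/u[2]
    o=cv2.resize(im,None,fx=6,fy=6,interpolation=2)
    for z,r in((18,58),(121,19),(95,43)):
        t=np.linspace(0,6.28,60)
        q=np.array([pr([525+r*np.cos(a),-148.6+r*np.sin(a),z]) for a in t]);cv2.polylines(o,[(q*6+2.5).astype(int)],True,(0,0,255),1)
    c=(pr([525,-148.6,60])*6).astype(int);cv2.imwrite('pics/chk_%s.png'%n,o[max(c[1]-250,0):c[1]+250,max(c[0]-300,0):c[0]+300])
E
python3 -c "
import cv2,numpy as np
a=cv2.imread('pics/chk_top.png');b=cv2.imread('pics/chk_scene.png')
h=min(a.shape[0],b.shape[0]);o=np.hstack([a[:h,100:500],b[:h,100:500]]);print(o.shape);cv2.imwrite('pics/chk.png',o)"
```

```text
(500, 800, 3)
```

View pics/chk.png

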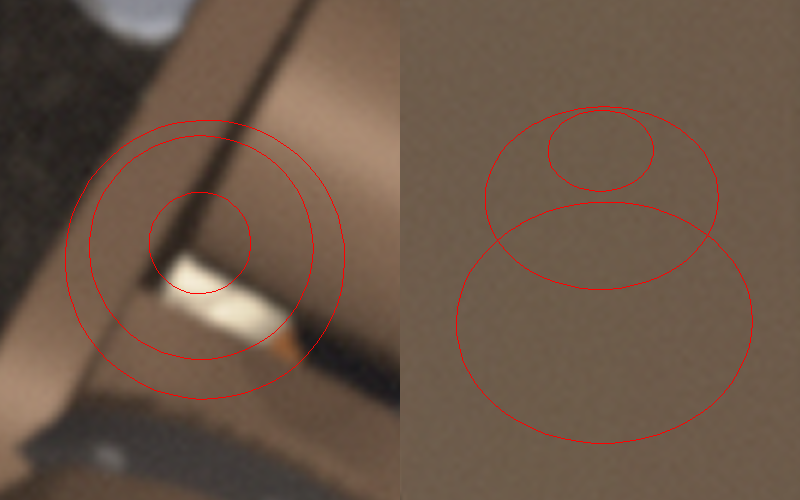

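The arm hides the jar in these views, so I'm projecting the estimate onto the first pictures instead.

```bash
python3 - <<'E'
from h import *
out=[]
for n in('top','scene'):
    p=vision.read_camera(n)
    im=cv2.imread('pics/%s0.png'%n)
    def pr(X):
        c=np.array(p['R'])@np.array(X)+np.array(p['t']);u=np.array(p['intrinsics'])@c;return u[:2]/u[2]
    o=cv2.resize(im,None,fx=6,fy=6,interpolation=2)
    for z,r in((18,58),(121,19),(95,43)):
        t=np.linspace(0,6.28,60)
        q=np.array([pr([525+r*np.cos(a),-148.6+r*np.sin(a),z]) for a in t]);cv2.polylines(o,[(q*6+2.5).astype(int)],True,(0,0,255),1)
    c=(pr([525,-148.6,60])*6).astype(int);out.append(o[c[1]-250:c[1]+250,c[0]-200:c[0]+200])
cv2.imwrite('pics/chk2.png',np.hstack(out))
E
```

```text
(no output)
```

View pics/chk2.png

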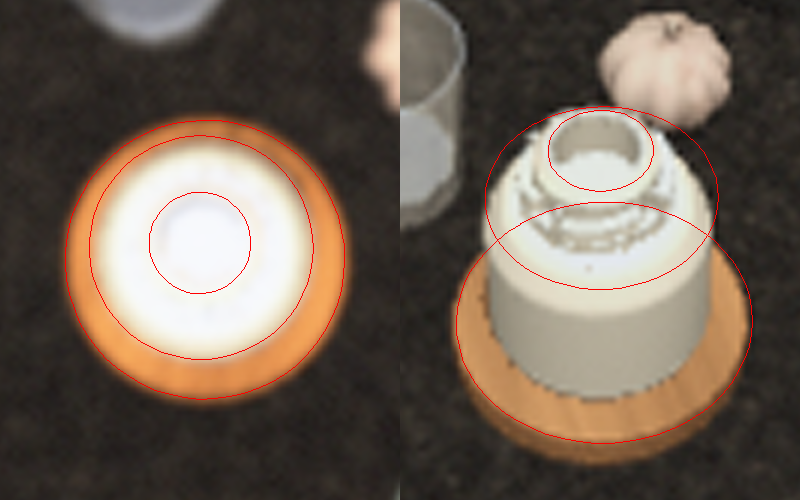

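The estimate (525,-148.6) matches both views to within about 1 mm. I'm moving over the jar with the lid 25° clockwise of where it is now, so that it lands on a ridge.

```bash
python3 -m pendant '[[6,-20,0,8],[12,-40,0,16],[17.4,-58.4,0,25],[17.4,-58.4,15,25],[17.4,-58.4,35,25],[17.4,-58.4,50,25],[17.4,-58.4,57,25],[17.4,-58.4,57,25]]'; python3 -m pendant '[[0,0,0,0],[0,0,0,0]]'; python3 look.py w5; python3 - <<'E'
from h import *
s=env.state()
R=Ro.from_euler('xyz',s['tcp_rot']).as_matrix()
print(R.T@(np.array([525.0,-148.6,158])-s['eef_pos']),s['joints'],s['ft_force'],s['moment'])
E
```

```text
t: 8.72
eef_pos: [525.3, -149.0, 157.8]
tcp_rot: [3.141, -0.002, -0.297]
ft_force: [-0.1, -0.4, -0.9]
opening: 0.144
t: 8.98
eef_pos: [525.5, -149.1, 158.3]
tcp_rot: [3.141, -0.003, -0.297]
ft_force: [-0.4, -0.3, -1.7]
opening: 0.148
[ 525.47796115 -149.08413282  158.26368118] [ 3.14101880e+00 -3.13118121e-03 -2.96753658e-01] -0.1002916892631779
[-0.54766665 -0.27629434  0.21701586] [-3.97184761e-01  4.45828689e-01  1.81912573e+00 -3.33259572e-04
  8.73569477e-01 -1.00247943e-01] [ 0.08980644  0.2465061  -1.42720242] [-0.08777098  0.0383066  -0.02500546]
```

View pics/w5.png

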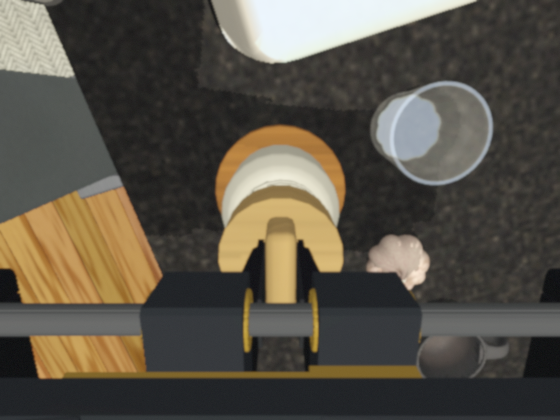

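The lid is centred over the jar (both at column 281). I'm lowering gently.

```bash
python3 -m pendant '[[-0.5,-0.3,2.5,0],[-0.5,-0.3,5,0],[-0.5,-0.3,7.5,0],[-0.5,-0.3,10,0],[-0.5,-0.3,10,0]]'; python3 -m pendant '[[0,0,1,0],[0,0,2,0],[0,0,2,0]]'
```

```text
t: 9.65
eef_pos: [525.0, -148.6, 147.9]
tcp_rot: [3.141, -0.003, -0.297]
ft_force: [-0.2, 0.3, -1.3]
opening: 0.148
t: 10.02
eef_pos: [525.1, -148.6, 145.9]
tcp_rot: [3.141, -0.003, -0.297]
ft_force: [-0.1, 0.4, -1.5]
opening: 0.147
```

```bash
python3 -m pendant '[[0,0,0.5,0],[0,0,1,0],[0,0,1,0]]'; python3 -m pendant '[[0,0,0.5,0],[0,0,1,0],[0,0,1,0]]'; 
```

```text
t: 10.4
eef_pos: [525.2, -148.6, 145.0]
tcp_rot: [3.141, -0.003, -0.297]
ft_force: [0.9, 0.7, 0.7]
opening: 0.144
t: 10.78
eef_pos: [525.3, -148.4, 144.0]
tcp_rot: [-3.142, -0.003, -0.297]
ft_force: [2.5, 3.5, 0.1]
opening: 0.145
```

```bash
python3 -m pendant '[[0.3,-0.7,0,0],[0.3,-0.7,0,0]]'; python3 -m pendant '[[0,0,0.5,0],[0,0,1,0],[0,0,1,0]]'; 
```

```text
t: 11.02
eef_pos: [525.6, -147.9, 143.8]
tcp_rot: [3.141, -0.003, -0.297]
ft_force: [0.4, -0.0, -1.1]
opening: 0.144
t: 11.4
eef_pos: [525.6, -147.9, 143.2]
tcp_rot: [3.141, -0.003, -0.297]
ft_force: [-0.9, 0.8, 5.0]
opening: 0.144
```

Vertical contact of about 6 N at TCP z 143.2 puts lid_grip near 152.8, so the lugs are on a ridge. Now I turn backwards, following the ridge slope.

```bash
python3 -m pendant '[[0,0,-0.3,-4],[0,0,-0.6,-8],[0,0,-0.9,-12],[0,0,-0.9,-12]]'; python3 - <<'E'
from h import *
s=env.state();print(s['moment'],s['tcp_rot'],s['joints'][5])
E
```

```text
t: 11.9
eef_pos: [525.6, -148.0, 144.2]
tcp_rot: [3.14, -0.003, -0.088]
ft_force: [-0.1, 0.9, 2.8]
opening: 0.147
[0.00857818 0.18458801 0.00734046] [ 3.14035097e+00 -2.83257402e-03 -8.76075281e-02] -0.3074377800222786
```

```bash
python3 -m pendant '[[0,0,-0.2,-4],[0,0,-0.4,-8],[0,0,-0.4,-8]]';python3 -m pendant '[[0,0,0.1,-3],[0,0,0.3,-3]]'; 
```

```text
t: 12.28
eef_pos: [525.5, -148.0, 144.3]
tcp_rot: [3.14, -0.002, 0.05]
ft_force: [-0.5, -0.1, -1.9]
opening: 0.142
t: 12.52
eef_pos: [525.4, -148.1, 143.9]
tcp_rot: [3.14, -0.002, 0.1]
ft_force: [0.0, 0.3, -0.9]
opening: 0.145
```

```bash
python3 -m pendant '[[0,0,0.1,-2],[0,0,0.3,-4],[0,0,0.3,-4]]';python3 -m pendant '[[0,0,0.7,0],[0,0,1.4,0],[0,0,1.4,0]]'; 
```

```text
t: 12.9
eef_pos: [525.4, -148.1, 143.6]
tcp_rot: [3.14, -0.002, 0.17]
ft_force: [-1.5, -0.4, -0.6]
opening: 0.145
t: 13.28
eef_pos: [525.4, -148.0, 142.1]
tcp_rot: [3.14, -0.002, 0.17]
ft_force: [0.2, 0.9, -1.8]
opening: 0.146
```

It is below ridge level with no force, so the lugs are in the slots. I'm continuing down to the floor (expected TCP about 136.4).

```bash
python3 -m pendant '[[0,0,1,0],[0,0,2,0],[0,0,3,0],[0,0,4,0],[0,0,4,0]]';python3 -m pendant '[[0,0,0.5,0],[0,0,1,0],[0,0,1,0]]'; 
```

```text
t: 13.9
eef_pos: [525.4, -148.0, 138.0]
tcp_rot: [3.14, -0.002, 0.17]
ft_force: [0.4, 0.7, -1.4]
opening: 0.144
t: 14.28
eef_pos: [525.4, -148.0, 137.0]
tcp_rot: [3.14, -0.002, 0.17]
ft_force: [0.0, 0.5, -0.5]
opening: 0.151
```

```bash
python3 -m pendant '[[0,0,0.4,0],[0,0,0.8,0],[0,0,0.8,0]]';python3 -m pendant '[[0,0,0,0],[0,0,0,0]]';
```

```text
t: 14.65
eef_pos: [525.4, -148.0, 136.3]
tcp_rot: [3.14, -0.002, 0.17]
ft_force: [1.0, -0.1, 1.5]
opening: 0.142
t: 14.9
eef_pos: [525.5, -148.0, 136.3]
tcp_rot: [3.14, -0.002, 0.17]
ft_force: [1.2, 0.5, 1.3]
opening: 0.145
```

The slot floor is touched at TCP 136.3, so lid_grip is about 145.9 and the lid has dropped. Now I screw clockwise, following the floor slope.

```bash
python3 -m pendant '[[0,0,-0.2,4],[0,0,-0.1,8],[0,0,0.2,12],[0,0,0.5,16],[0,0,0.5,16]]'; python3 - <<'E'
from h import *
s=env.state();print(s['moment'],s['tcp_rot'],s['joints'][5])
E
```

```text
t: 15.52
eef_pos: [525.5, -148.0, 135.8]
tcp_rot: [3.141, -0.002, -0.109]
ft_force: [0.6, 1.2, 0.7]
opening: 0.144
[ 0.24757544 -0.02637335 -0.06519299] [ 3.14062707e+00 -2.25165081e-03 -1.08799342e-01] -0.2862521360001908
```

```bash
python3 -m pendant '[[0,0,0.3,4],[0,0,0.6,8],[0,0,0.9,12],[0,0,1.2,16],[0,0,1.2,16]]'; python3 - <<'E'
from h import *
s=env.state();print(s['moment'],s['tcp_rot'],s['joints'][5])
E
```

```text
t: 16.15
eef_pos: [525.6, -147.9, 134.7]
tcp_rot: [3.141, -0.003, -0.386]
ft_force: [0.4, 1.8, 1.1]
opening: 0.142
[ 0.20606459 -0.04614343 -0.02777672] [ 3.14136366e+00 -2.63436373e-03 -3.86306674e-01] -0.008790708701575752
```

```bash
python3 -m pendant '[[0,0,0.3,4],[0,0,0.6,8],[0,0,0.9,12],[0,0,1.2,16],[0,0,1.2,16]]'; python3 -m pendant '[[0,0,0.3,4],[0,0,0.6,8],[0,0,0.6,8]]'; python3 - <<'E'
from h import *
s=env.state();print(s['moment'],s['tcp_rot'],s['joints'][5])
E
```

```text
t: 16.77
eef_pos: [525.8, -148.0, 133.5]
tcp_rot: [-3.141, -0.003, -0.663]
ft_force: [2.7, 1.4, 0.8]
opening: 0.149
t: 17.15
eef_pos: [525.8, -148.0, 132.9]
tcp_rot: [-3.14, -0.003, -0.8]
ft_force: [1.1, 1.6, 0.6]
opening: 0.146
[ 0.23053855 -0.0534657  -0.06701594] [-3.14036514e+00 -2.87137303e-03 -7.99868190e-01] 0.4046146020211524
```

```bash
python3 -m pendant '[[0,0,0.3,4],[0,0,0.5,7],[0,0,0.5,7]]'; python3 -c "
from h import *
s=env.state();print(s['moment'],s['tcp_rot'])";  python3 -m pendant '[[0,0,0.2,2],[0,0,0.3,4],[0,0,0.3,4]]'; python3 -c "
from h import *
s=env.state();print(s['moment'],s['tcp_rot'])"
```

```text
t: 17.52
eef_pos: [525.9, -148.0, 132.4]
tcp_rot: [-3.14, -0.003, -0.919]
ft_force: [2.1, 0.9, 0.8]
opening: 0.143
[ 0.12937231 -0.21409252 -0.06698197] [-3.13991992e+00 -2.89183292e-03 -9.19062121e-01]
t: 17.9
eef_pos: [525.9, -148.1, 132.1]
tcp_rot: [-3.14, -0.003, -0.989]
ft_force: [1.1, 1.3, 0.8]
opening: 0.144
[ 0.04073311 -0.04361975 -0.06147532] [-3.13979417e+00 -2.84227108e-03 -9.89032165e-01]
```

```bash
for i in 1; do python3 -m pendant '[[0,0,0.1,1],[0,0,0.2,2],[0,0,0.2,2]]'; python3 -c "
from h import *
s=env.state();print(s['moment'],s['tcp_rot'])";  python3 -m pendant '[[0,0,0.1,1],[0,0,0.1,1.5],[0,0,0.1,1.5]]'; python3 -c "
from h import *
s=env.state();print(s['moment'],s['tcp_rot'])"; done
```

```text
t: 18.27
eef_pos: [525.9, -148.1, 132.0]
tcp_rot: [-3.14, -0.003, -1.024]
ft_force: [0.9, -0.7, 0.9]
opening: 0.147
[-0.04392259  0.08117949  0.01171205] [-3.13970549e+00 -2.84312971e-03 -1.02420090e+00]
t: 18.65
eef_pos: [525.9, -148.1, 131.8]
tcp_rot: [-3.14, -0.003, -1.051]
ft_force: [0.3, 0.4, 0.9]
opening: 0.148
[-0.02456232  0.02330798  0.07773069] [-3.13961664e+00 -2.77128817e-03 -1.05050969e+00]
```

```bash
for i in 1; do python3 -m pendant '[[0,0,0.05,0.7],[0,0,0.1,1.5],[0,0,0.1,1.5]]'; python3 -c "
from h import *
s=env.state();print(s['moment'],s['tcp_rot'])"; done
```

```text
t: 19.02
eef_pos: [526.1, -148.0, 131.8]
tcp_rot: [-3.139, -0.003, -1.077]
ft_force: [1.9, 1.5, 1.9]
opening: 0.145
[ 0.29207523 -0.35029351  0.19425631] [-3.13916242e+00 -2.85765979e-03 -1.07690752e+00]
```

```bash
for i in 1; do python3 -m pendant '[[0,0,0.05,0.7],[0,0,0.05,1.5],[0,0,0.05,1.5]]'; python3 -c "
from h import *
s=env.state();print(s['moment'],s['tcp_rot'])"; done
```

```text
t: 19.4
eef_pos: [526.1, -148.0, 131.8]
tcp_rot: [-3.139, -0.003, -1.103]
ft_force: [2.4, 1.4, 2.5]
opening: 0.145
[ 0.35065604 -0.23391768  0.61733178] [-3.13910396e+00 -2.92718974e-03 -1.10283315e+00]
```

The torque rises sharply to 0.6 N m with no further descent, so this is the firm stop. I'm backing off 2° to unload the twist, then opening.

```bash
python3 -m pendant '[[0,0,0,-1.5],[0,0,0,-1.5]]'; python3 -c "
from h import *
s=env.state();print(s['moment'],s['tcp_rot'])"; python3 -m pendant '[[0,0,0,-1.5],[0,0,0,-1.5],[0,0,0,-1.5],[0,0,0,-1.5]]' 0.7; python3 -m pendant '[[0,0,0,0],[0,0,0,0],[0,0,0,0],[0,0,0,0]]' 0.7;
```

```text
t: 19.65
eef_pos: [526.1, -148.0, 131.8]
tcp_rot: [-3.139, -0.003, -1.076]
ft_force: [1.7, 1.1, 1.7]
opening: 0.145
[ 0.26651033 -0.24672593  0.1152112 ] [-3.13910412e+00 -2.88866574e-03 -1.07643031e+00]
t: 20.15
eef_pos: [526.0, -148.0, 131.7]
tcp_rot: [-3.139, -0.003, -1.05]
ft_force: [0.4, 0.3, -0.4]
opening: 0.301
t: 20.65
eef_pos: [526.0, -148.0, 131.7]
tcp_rot: [-3.139, -0.003, -1.05]
ft_force: [-0.7, -0.0, -0.1]
opening: 0.297
```

```bash
python3 -m pendant '[[0,0,-10,0],[0,0,-30,0],[0,0,-60,0],[0,0,-80,0],[0,0,-80,0]]' 0.5; python3 look.py w6 lid_grip jar;  python3 wing.py wing6 154.5 0 0 50
```

```text
t: 21.28
eef_pos: [526.2, -148.1, 213.4]
tcp_rot: [-3.137, -0.005, -1.05]
ft_force: [0.4, -1.0, -0.7]
opening: 0.496
[ 526.23110416 -148.06347805  213.40147886] [-3.13734423 -0.00532003 -1.05044092] 0.655166889143848
lid_grip 0.92 [ 525.  -149.7  127.6] [280. 213.]
lid_grip 0.7 [ 484.  -468.5   30.1] [502. 349.]
jar 0.59 [ 556.2 -128.7   15.9] [277. 145.]
```

View pics/w6.png

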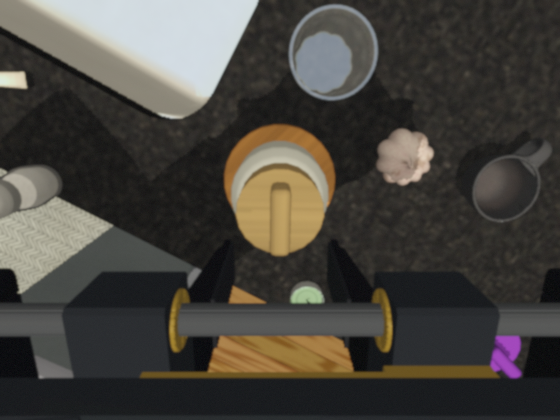

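View pics/wing6.png

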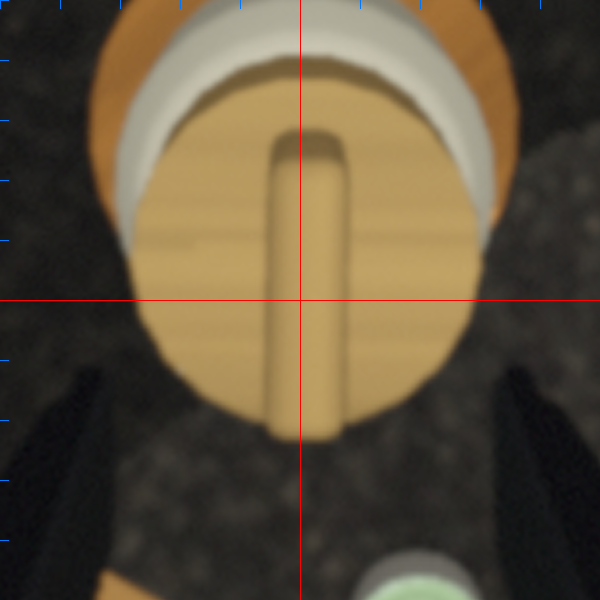

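The lid sits level on the jar, its wing at (281,218), and the gripper is clear. As a last check I'm retreating for an unobstructed scene view.

```bash
python3 -m pendant '[[0,0,-30,0],[30,50,-60,0],[60,100,-60,0],[90,130,-60,0],[90,130,-60,0]]'; python3 - <<'E'
from h import *
out=[]
for n in('scene','top'):
    p=snap(n,n+'9'); im=p['pixels'][:,:,::-1].copy()
    for q in ('lid_grip','tumbler','garlic','candle','mug','mill'):
        for d in vision.find_in(p,q)[:1]: print(n,q,round(d['confidence'],2),toworld(p,d['at']).round(0))
    def pr(X):
        c=np.array(p['R'])@np.array(X)+np.array(p['t']);u=np.array(p['intrinsics'])@c;return u[:2]/u[2]
    o=cv2.resize(im,None,fx=6,fy=6,interpolation=2)
    for z,r in((96,33),(127,33)):
        t=np.linspace(0,6.28,60)
        q=np.array([pr([525.8+r*np.cos(a),-148.2+r*np.sin(a),z]) for a in t]);cv2.polylines(o,[(q*6+2.5).astype(int)],True,(0,0,255),1)
    c=(pr([525,-148.6,90])*6).astype(int);out.append(o[c[1]-250:c[1]+250,c[0]-200:c[0]+200])
cv2.imwrite('pics/fin.png',np.hstack(out))
E
```

```text
t: 22.1
eef_pos: [456.2, -292.6, 269.9]
tcp_rot: [-3.141, -0.001, -1.054]
ft_force: [-0.5, 0.7, -0.9]
opening: 0.5
scene lid_grip 0.62 [ 468. -439.   32.]
top lid_grip 0.55 [ 525. -149.  125.]
top tumbler 0.81 [ 652. -125.   15.]
top garlic 0.88 [ 603. -240.   35.]
top mug 0.88 [ 642. -345.   19.]
top mill 0.5 [398.  64.  79.]
```

View pics/fin.png

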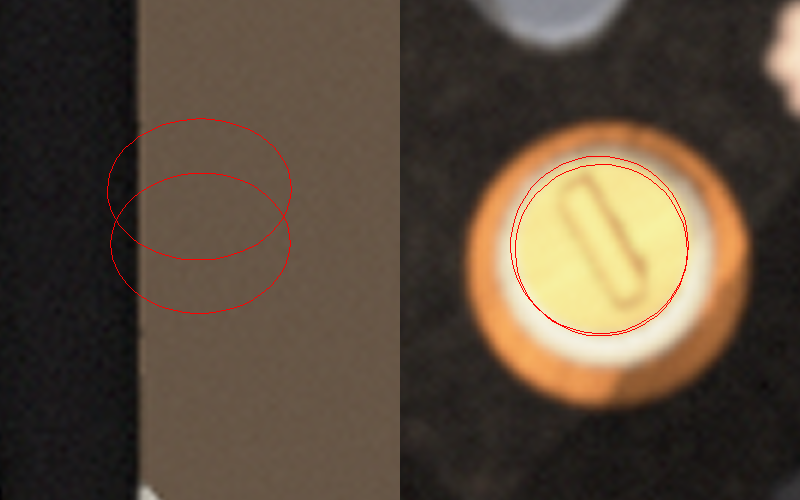

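```bash
python3 -m pendant '[[50,15,0,0],[100,30,0,0],[150,45,0,0],[200,60,0,0],[240,75,0,0],[240,75,0,0]]'; python3 - <<'E'
from h import *
p=snap('scene','sc10'); im=p['pixels'][:,:,::-1].copy()
def pr(X):
        c=np.array(p['R'])@np.array(X)+np.array(p['t']);u=np.array(p['intrinsics'])@c;return u[:2]/u[2]
out=[]
for ov in (1,0):
    o=cv2.resize(im,None,fx=6,fy=6,interpolation=2)
    for z,r in((96,33),(127,33),(18,58)):
        t=np.linspace(0,6.28,60)
        q=np.array([pr([525.8+r*np.cos(a),-148.2+r*np.sin(a),z]) for a in t])
        if ov:cv2.polylines(o,[(q*6+2.5).astype(int)],True,(0,0,255),1)
    c=(pr([525,-148.6,90])*6).astype(int);out.append(o[c[1]-250:c[1]+250,c[0]-200:c[0]+200])
cv2.imwrite('pics/fin2.png',np.hstack(out))
E
```

```text
t: 23.55
eef_pos: [511.0, -538.2, 269.4]
tcp_rot: [-3.141, -0.0, -1.052]
ft_force: [0.4, -0.1, -0.3]
opening: 0.499
```

View pics/fin2.png

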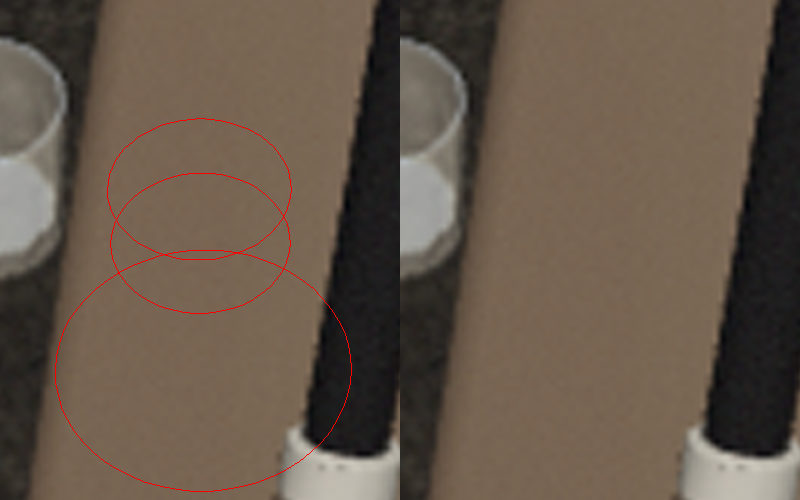

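```bash
python3 -m pendant '[[50,15,0,0],[100,35,0,0],[130,60,0,0],[150,90,0,0],[150,90,0,0]]'; python3 - <<'E'
from h import *
p=snap('scene','sc11'); im=p['pixels'][:,:,::-1].copy()
for q in ('lid_grip','candle'):
    for d in vision.find_in(p,q)[:2]: print(q,round(d['confidence'],2),toworld(p,d['at']).round(0))
def pr(X):
        c=np.array(p['R'])@np.array(X)+np.array(p['t']);u=np.array(p['intrinsics'])@c;return u[:2]/u[2]
out=[]
for ov in (1,0):
    o=cv2.resize(im,None,fx=6,fy=6,interpolation=2)
    for z,r in((96,33),(127,33),(18,58)):
        t=np.linspace(0,6.28,60)
        q=np.array([pr([525.8+r*np.cos(a),-148.2+r*np.sin(a),z]) for a in t])
        if ov:cv2.polylines(o,[(q*6+2.5).astype(int)],True,(0,0,255),1)
    c=(pr([525,-148.6,90])*6).astype(int);out.append(o[c[1]-250:c[1]+250,c[0]-200:c[0]+200])
cv2.imwrite('pics/fin3.png',np.hstack(out))
E
```

```text
t: 24.22
eef_pos: [506.0, -712.7, 268.8]
tcp_rot: [-3.141, 0.001, -1.054]
ft_force: [-0.3, 0.5, -1.1]
opening: 0.504
lid_grip 0.9 [ 517. -138.  126.]
```

View pics/fin3.png

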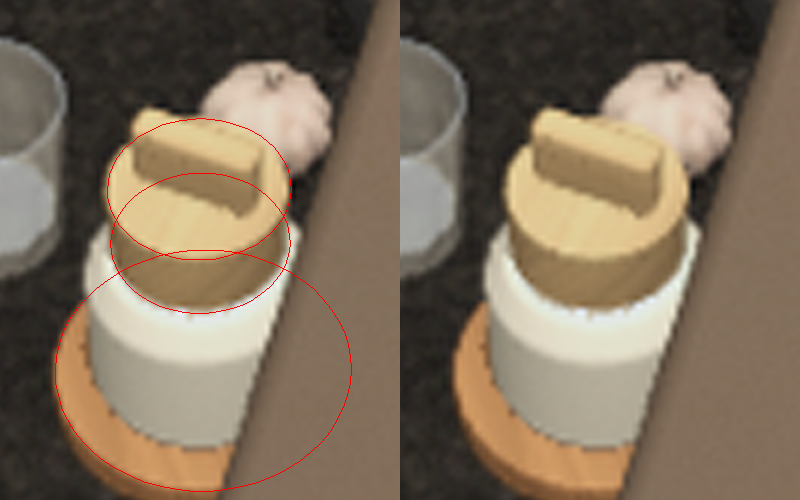

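The lid is level and low on the shoulder, matching the projected home outline. I'm handing in.

```bash
python3 -c "
from h import *
print(job.job_done(), env.state()['ft_force'])"
```

```text
the job is handed in; nothing more can be done
the job is handed in; nothing more can be done
```

The wooden lid is back on the jar and screwed down to its stop. I handed the job in at about 24 s; no verdict was reported.

- **What I did:** I picked up the tan lid (not the purple one), set it on a ridge and turned it backwards about 27°, until the support under it disappeared. It then dropped into the slots, with the wing at about 146 mm. I screwed it clockwise about 73° to a firm stop, eased the twist off, let go and moved clear.
- **Forces:** Wrist readings between moves stayed at about 6 N or less. The one higher load was a brief 0.62 N m twist against the stop, roughly 25 N on the jar by the task's own figure.
- **Lid height:** From the gripper's height the wing ended at about 141.4–141.5 mm, slightly above the nominal 141 but under the 142.3 limit. The top and scene pictures show the lid level and centred, and agree to about 1 mm. They are too coarse to confirm the last few tenths of a millimetre.
- **Other things on the worktop:** In the last top picture the tumbler, garlic, mug and salt shaker were within about 4 mm of their starting readings. The candle was not found in the last top or scene pictures. It did show in a wrist picture after I let go of the lid, and the arm never came near it.
- **Checks that did not work:** Two of the scene views were blocked by the arm, so I moved it further away to get the final one.

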